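# Size a brass router bush in the stepped gauge

### The arm

A 6-joint arm with a two-finger parallel gripper is mounted at the origin on the work surface. World frame = base frame: x ahead of the robot, y to its left, z up, the work surface at z = 0. Lengths are in m, angles in rad, forces in N, time in s.
With the tool pointing down it reaches from about 0.35 to 0.85 m from the base axis. Payload 8.1 kg.
Tool frame: the origin (TCP) lies midway between the tips of the shut fingers; the grasp point (between the pads) lies tcp_to_grasp behind it (tcp_to_grasp is the distance from the TCP to the grasp point, in m); x points along the fingers, z is the direction in which the jaws open and shut, and the axes are right-handed (so a half turn about x gives the same grasp; the last joint's range is limited). The gripper opens to 85 mm and grips with 20 to 120 N. Pads are 22 mm wide; open, the fingers measure 114 mm over their backs; the gripper's body (76 mm by 85 mm) begins 54 mm behind the grasp point. The pads swing forward as they close: fully open they stand 13 mm farther back than shut.
Start: joints at [1.194, 0.13, 1.488, -0, 1.523, -0.085], TCP at [0.173, 0.575, 0.231] pointing down, gripper open.
Joint ranges: [-2.96, 2.96], [-0.89, 2.26], [0.02, 2.5], [-1.34, 4.48], [0, 2.73], [-2.66, 2.66]. Speed limits (rad/s): [2.39, 2.39, 2.79, 3.14, 3.14, 3.14].

### API

Orientations are given as a unit quaternion [w, x, y, z].
In Python, from workcell import sense, capture, sign_off, tcp_to_grasp gives the robot as it stands.
- The arm moves only by the shell command python3 -m handwheel 'ROWS' [FORCE]. ROWS is a JSON object of lists of equal length, an entry for each row: "fingers": the closure, from -1 (fully open) to 1 (shut); "linear": the shift along the tool's x, y, z in mm, a list of three; "dr": the turn, a rotation vector about the tool's x, y, z in degrees, a list of three. In form: {"fingers": [fingers, ...], "linear": [[x, y, z], ...], "dr": [[rx, ry, rz], ...]}. A call has 1 to 20 rows; each row shifts and turns the pose as measured when the row begins, along the tool's axes as they then stand; what a row does not reach is not made up. A row lasts 1/10 s, in which the tool goes at most 50 mm and 8.59 degrees, less where a joint would pass 70% of its speed; a pose out of reach is approached as far as the arm can. A call is refused whole if a number of a shift passes 50 or a number of a turn 8.59, either way. A call with a gripper value outside its range is refused whole. The fingers move at their own pace and stop on an object; FORCE is the grip in N (left out, the last holds). Time passes only in rows, so rows that do not move let the fingers close. It gives the time, the measured TCP pose, the force and the opening at its end, in the units of the state.
- sense(): the state, without advancing time (a new reading comes with each control period).
- capture(name): name is "scene" or "top" or "wrist"; returns a dict with "img" (480x640x3 uint8, red, green, blue), "fx", "fy", "cx", "cy" (pixels), "rvec" (rotation vector, rad) and "tvec" (3), from world to camera coordinates, as OpenCV has them; the wrist camera has in their place "tool_from_camera" (4x4, takes a point from camera to tool coordinates, whose origin is the TCP and whose axes are the tool frame's). Camera axes: x right, y down, z forward; pixel columns grow to the right and rows downward; lengths in m; the calibration is good to about 2 mm. A picture is of the moment at which its call begins: read the wrist's pose just before it. There is no depth.
- sign_off(): hands the job in, once; it reports no verdict.
The state is a dict: "t": time; "joint_pos": joint angles; "qvel": joint speeds; "joint_torque": joint torques, N m; "tcp_pos": TCP position; "tcp_rot": TCP orientation; "force": force on the tool from outside, world axes, zero at the start; "moment": the same for the moment, N m; "gripper_width": finger opening in m.
Only numpy, scipy, OpenCV 4.12 (cv2) and the standard library are available. Lean on these libraries where they do the work, as an engineer would, in place of code of your own. Each camera call takes 0.05 s, during which the arm holds its last target. There are 200 camera calls.

### The job

Pick up the brass router bush that stands on the green cutting mat and try it in the stepped aluminium gauge: set it down squarely on the smallest hole first, then on the next larger, and so on, until it drops in. Leave it standing upright at the bottom of the first hole it enters, let go of it, and leave the other bush where it stands on its dark wooden board.

Things in the scene. Friction and masses are not known exactly. Their poses are not given: they have to be found in the camera images.
- bush_small_center (a point): Smaller brass router bush, loose, 60 mm tall: round collar 38 mm in diameter, 14 mm high at the foot, and on it a knurled barrel, 24 mm in diameter and 46 mm tall, to hold it by. 0.12 to 0.24 kg. Point: on its axis, 30 mm above its underside; z up along the axis. Starts upright on the green mat or on the dark board (differs from run to run). Too wide for the smallest hole.
- bush_large_center (a point): Larger brass router bush, loose, like the smaller one but with a collar 54 mm in diameter: 60 mm tall, collar 14 mm high, barrel 24 mm in diameter and 46 mm tall. 0.19 to 0.38 kg. Point: on its axis, 30 mm above its underside; z up along the axis. Stands on the other of the two places. Too wide for the two smaller holes.
- gauge: Fixed aluminium block, 30 mm high, 228 mm long, widening in 3 steps, a round blind hole in each: at y = -68 mm (30 mm diameter), y = 0 (46 mm), y = +84 mm (62 mm), all at x = 0. Origin: underside, below the middle hole; z up, y along the row. Flat dark hole floors at z = 14 mm (16 mm deep), rims bevelled 3 mm. A bush too wide rests on the top face; one that enters has 4 mm play all round.
- mat: Green cutting mat, 100 x 100 x 5 mm, fixed to the bench. Origin: centre of its underside; the bush to be tried stands near its middle. The other bush stands on a dark wooden board of the same size, elsewhere on the bench.
Not all that is in view belongs to the job. Leave any white look-alike of the part that bears bush_large_center alone. Several things have the shape of the mat; the one meant has the colours described above.

How it is judged:
On the way, in this order (a step that is already met when the one before it is completed fails the run):
1. the bush from the mat is set down on the smallest hole (centre within 15 mm of the hole's axis in x and y of the gauge, touching the gauge) (((x of bush_small_center in the frame of gauge between -0.015 and 0.015 m and y of bush_small_center in the frame of gauge between -0.083 and -0.053 m and z of bush_small_center in the frame of gauge below 0.068 m and contact force between bush_small and gauge above 0.3 N) or (x of bush_large_center in the frame of gauge between -0.015 and 0.015 m and y of bush_large_center in the frame of gauge between -0.083 and -0.053 m and z of bush_large_center in the frame of gauge below 0.068 m and contact force between bush_large and gauge above 0.3 N))), for 0.1 s.
2. then at the middle hole: the smaller bush goes in, or the larger one is set down on it (((x of bush_small_center in the frame of gauge between -0.012 and 0.012 m and y of bush_small_center in the frame of gauge between -0.012 and 0.012 m and z of bush_small_center in the frame of gauge below 0.05 m and angle between bush_small_center's own z axis and vertical below 0.17 rad) or (x of bush_large_center in the frame of gauge between -0.015 and 0.015 m and y of bush_large_center in the frame of gauge between -0.015 and 0.015 m and z of bush_large_center in the frame of gauge below 0.068 m and contact force between bush_large and gauge above 0.3 N))), for 0.1 s.
At the end, for the whole second after the job is handed in: The bush from the mat stands released and still in the first hole that admits it (smaller: middle hole; larger: largest hole), within 12 mm of its centre in gauge x and y, 6 mm of fully home and 10 degrees of upright; the other bush is within 20 mm of its start, off the mat ((((x of bush_small_center in the frame of gauge between -0.012 and 0.012 m and y of bush_small_center in the frame of gauge between -0.012 and 0.012 m and z of bush_small_center in the frame of gauge below 0.05 m and angle between bush_small_center's own z axis and vertical below 0.17 rad) and linear speed of bush_small below 0.02 m/s and distance of bush_large_center from where it was at the start of the episode below 0.02 m and horizontal distance between bush_large_center and mat above 0.1 m) or ((x of bush_large_center in the frame of gauge between -0.012 and 0.012 m and y of bush_large_center in the frame of gauge between 0.072 and 0.096 m and z of bush_large_center in the frame of gauge below 0.05 m and angle between bush_large_center's own z axis and vertical below 0.17 rad) and linear speed of bush_large below 0.02 m/s and distance of bush_small_center from where it was at the start of the episode below 0.02 m and horizontal distance between bush_small_center and mat above 0.1 m))); the robot touches nothing.
It fails at once if both bushes moved by more than 20 mm (distance of each of bush_small_center, bush_large_center from where it was at the start of the episode above 0.02 m).
It also fails if it takes over 48 s, if anything falls off the work surface, if the arm or the gripper's body presses on something with over 40 N, if the wrist force passes 120 N, or if a joint passes its speed limit or range.

## Working session

There is one attempt and no reset: what is moved stays moved. The work goes in short steps, Python scripts to look and compute and a shell command to move; the robot and the scene stay as the last step left them, time stands still between calls to the robot, and variables do not carry over. Pictures are saved under pics/ and viewed, about 8 in all and at most 12, crops included, and the job is handed in when it is done.

```bash
mkdir -p pics; python3 - <<'E'
from workcell import sense,capture,tcp_to_grasp
import cv2,numpy as np
s=sense();print(s,tcp_to_grasp)
for n in("top","scene"):
    c=capture(n);cv2.imwrite(f"pics/{n}1.png",c["img"][:,:,::-1]);print(n,[c[k] for k in("fx","fy","cx","cy","rvec","tvec")])
E
```

```text
{'t': 0.0, 'joint_pos': array([ 1.19357328e+00,  1.31156515e-01,  1.48928430e+00,  1.13741394e-06,
        1.52297455e+00, -8.53840029e-02]), 'qvel': array([ 0.00085396, -0.00077409,  0.00123141,  0.00088546,  0.00079835,
        0.00124146]), 'joint_torque': array([ 5.38456407e-04, -5.69392884e+01, -5.00563216e+01, -6.60617434e-05,
        1.46046866e-02, -2.02289641e-05]), 'tcp_pos': array([0.1723971 , 0.57413355, 0.23024444]), 'tcp_rot': array([ 0.56683899, -0.42232374,  0.56793542,  0.42164626]), 'force': array([0.63532392, 0.50919276, 0.39949451]), 'moment': array([-0.02471814, -0.00199263, -0.04304888]), 'gripper_width': 0.08509195086935596} 0.0187
top [623.4340082918307, 623.4340082918307, 314.8582936862802, 227.02092518114145, array([ 2.1613708 , -2.19850909,  0.08721223]), array([5.72010552e-04, 4.85808925e-01, 1.29297455e+00])]
scene [515.277575196441, 515.277575196441, 318.92469493815275, 235.36614432817217, array([ 1.81724228,  1.28135957, -0.68780162]), array([-0.1675658 , -0.19639992,  1.32314677])]
```

View pics/top1.png

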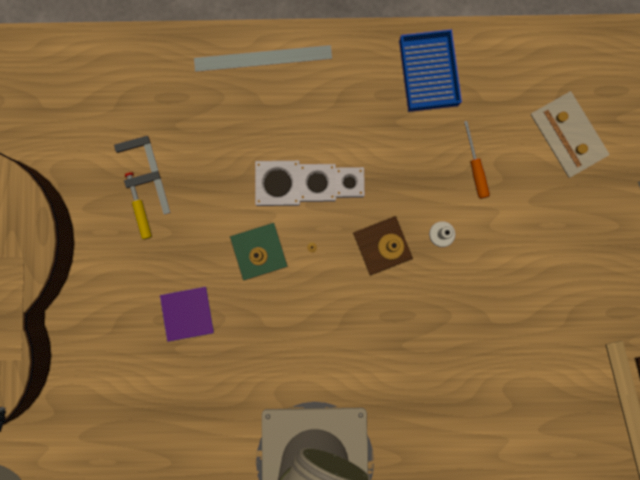

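View pics/scene1.png

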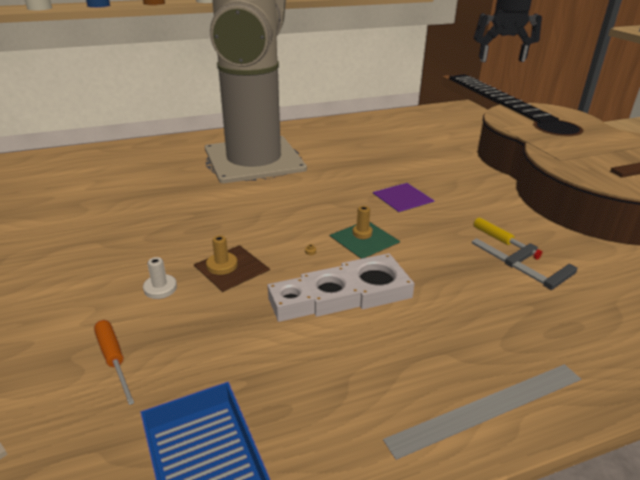

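The top view shows the small bush on the green mat at (258,256) and the large one on the dark board at (391,246). The gauge holes, small to large, are at (350,181), (317,181) and (278,182). The scene view agrees. Next I'll measure these by colour masks.

```bash
cat > h.py <<'E'
from workcell import sense,capture,tcp_to_grasp
import cv2,numpy as np
from scipy.spatial.transform import Rotation as Rn
def rot(s): return Rn.from_quat(np.roll(s["tcp_rot"],-1)).as_matrix()
def grab(n):
    s=sense();c=capture(n)
    K=np.array([[c["fx"],0,c["cx"]],[0,c["fy"],c["cy"]],[0,0,1.]])
    if n=="wrist":
        T=np.eye(4);T[:3,:3]=rot(s);T[:3,3]=s["tcp_pos"];W=T@c["tool_from_camera"]
        R=W[:3,:3];o=W[:3,3]
    else:
        R=cv2.Rodrigues(c["rvec"])[0].T;o=-R@c["tvec"]
    return c["img"],K,R,o,s
def ray(K,R,o,px,z):
    d=(np.c_[np.atleast_2d(px),np.ones(len(np.atleast_2d(px)))]@np.linalg.inv(K).T)@R.T
    return o+d*((z-o[2])/d[:,2])[:,None]
def proj(K,R,o,P):
    q=(np.atleast_2d(P)-o)@R@K.T; return q[:,:2]/q[:,2:]
E
python3 - <<'E'
from h import *
s=sense();print(rot(s).round(3))
img,K,R,o,_=grab("top")
hsv=cv2.cvtColor(img,cv2.COLOR_RGB2HSV)
for p in[(350,181),(317,181),(278,182),(258,256),(391,246),(240,245),(300,170),(370,250),(200,250),(258,264)]:print(p,hsv[p[1],p[0]])
print("cam",o)
roi=np.zeros(img.shape[:2],np.uint8);roi[155:210,250:368]=1
m=((hsv[...,2]<90)&(roi>0)).astype(np.uint8)
n,l,st,ce=cv2.connectedComponentsWithStats(m)
for i in range(1,n):
    if st[i,4]>60: print(st[i],ce[i],ray(K,R,o,[ce[i]],.03)[0].round(4))
# brass blobs
m=((hsv[...,0]>12)&(hsv[...,0]<28)&(hsv[...,1]>120)).astype(np.uint8)
for (x0,y0,x1,y1) in[(242,240,275,274),(372,230,410,262)]:
    mm=m[y0:y1,x0:x1];n,l,st,ce=cv2.connectedComponentsWithStats(mm)
    for i in range(1,n):
        if st[i,4]>60: print("brass",st[i],ce[i]+[x0,y0],ray(K,R,o,[ce[i]+[x0,y0]],.025)[0].round(4))
cv2.imwrite("pics/crop.png",cv2.resize(img[150:285,220:420,::-1],None,fx=4,fy=4,interpolation=2))
E
```

```text
[[-0.001 -0.958  0.288]
 [-0.002  0.288  0.958]
 [-1.     0.    -0.002]]
(350, 181) [16 96 45]
(317, 181) [18 92 47]
(278, 182) [19 96 45]
(258, 256) [ 18 161  95]
(391, 246) [ 19 186 111]
(240, 245) [60 82 78]
(300, 170) [ 14  31 167]
(370, 250) [ 13 171  70]
(200, 250) [ 18 147 132]
(258, 264) [ 19 174 113]
cam [ 0.38014811 -0.00755457  1.32786452]
[263 169  29  28 619] [277.0726979  182.34410339] [0.5804 0.0701 0.03  ]
[307 172  21  21 332] [316.9186747  181.89759036] [ 0.5799 -0.0136  0.03  ]
[343 175  13  13 130] [349.13076923 181.51538462] [ 0.5796 -0.0813  0.03  ]
brass [  7   7  19  18 260] [257.97307692 255.72307692] [0.4272 0.1121 0.025 ]
brass [   0    0   38   32 1165] [390.53304721 245.65064378] [ 0.4435 -0.1653  0.025 ]
```

View pics/crop.png

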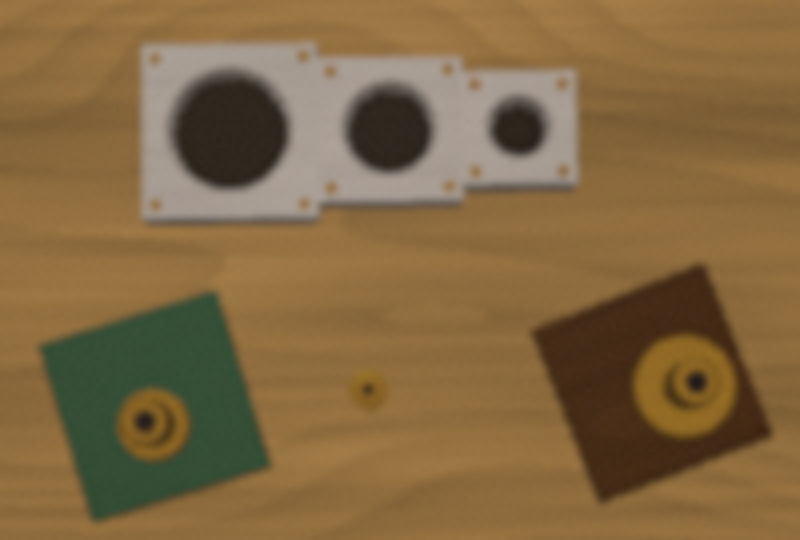

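```bash
python3 -m handwheel '{"fingers":[-1,-1,-1,-1,-1,-1,-1,-1,-1,-1,-1,-1,-1],"linear":[[0,-31,-31],[0,-31,-31],[0,-31,-31],[0,-31,-31],[0,-31,-31],[0,-31,-31],[0,-31,-31],[0,-31,-31],[0,-31,-31],[0,-31,-31],[0,-31,-31],[0,-31,-28],[0,0,0]],"dr":[[0,0,0],[0,0,0],[0,0,0],[0,0,0],[0,0,0],[0,0,0],[0,0,0],[0,0,0],[0,0,0],[0,0,0],[0,0,0],[0,0,0],[0,0,0]]}' 30
python3 - <<'E'
from h import *
img,K,R,o,s=grab("wrist");print(s["tcp_pos"],rot(s).round(3),o,R.round(3))
cv2.imwrite("pics/w1.png",img[:,:,::-1])
E
```

```text
t: 1.45
tcp_pos: [0.4285, 0.0955, 0.2266]
tcp_rot: [0.564, -0.425, 0.568, 0.422]
force: [-0.9, 0.2, -0.4]
gripper_width: 0.0851
[0.42847775 0.09545192 0.22655445] [[-0.002 -0.959  0.283]
 [-0.007  0.283  0.959]
 [-1.     0.    -0.007]] [0.3607632  0.11795537 0.36884507] [[ 0.283  0.923  0.261]
 [ 0.959 -0.27  -0.084]
 [-0.007  0.274 -0.962]]
```

View pics/w1.png

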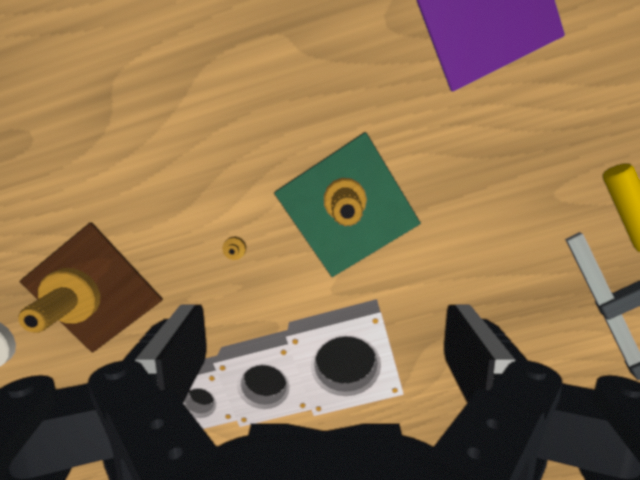

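The wrist view shows the bush on the mat, with its bore at (347,211). The middle hole is at (265,385) and the large one at (346,362); the finger partly hides the smallest. I'll fit rim circles and the bore.

```bash
cat > m.py <<'E'
from h import *
def blobs(img,K,R,o,m,z,amin,pts=None):
    cs,_=cv2.findContours(m.astype(np.uint8),cv2.RETR_LIST,cv2.CHAIN_APPROX_NONE)
    for c in cs:
        if cv2.contourArea(c)<amin: continue
        p=c[:,0].astype(float);P=ray(K,R,o,p,z)
        (x,y),(a,b),_=cv2.fitEllipse((P[:,:2]*1e3).astype(np.float32))
        if max(a,b)<75: print("  px",p.mean(0).round(1),"xy mm",round(x,1),round(y,1),"axes",round(a,1),round(b,1))
E
python3 - <<'E'
from m import *
img,K,R,o,s=grab("wrist");hsv=cv2.cvtColor(img,cv2.COLOR_RGB2HSV)
print("rims z30");m=(hsv[...,1]<50)&(hsv[...,2]>120);m[:280]=0
# bright top: holes = non-top
blobs(img,K,R,o,~m&(np.arange(480)[:,None]>280),.03,300)
blobs(img,K,R,o,m,.03,300)
sub=np.zeros(m.shape,bool);sub[150:260,290:400]=1
print("bore z65");blobs(img,K,R,o,(hsv[...,2]<60)&(hsv[...,1]<255)&sub,.065,20)
print("collar z19");blobs(img,K,R,o,(hsv[...,0]<30)&(hsv[...,1]>120)&sub,.019,100)
print(hsv[385,265],hsv[405,265],hsv[410,300],hsv[211,347],hsv[200,347])
img,K,R,o,s=grab("top");hsv=cv2.cvtColor(img,cv2.COLOR_RGB2HSV)
m=(hsv[...,1]<60)&(hsv[...,2]>120)
print("top rims");r=np.zeros(m.shape,bool);r[155:212,250:370]=1;blobs(img,K,R,o,~m&r,.03,60)
r[:]=0;r[244:270,246:274]=1;print("top brass");blobs(img,K,R,o,(hsv[...,2]<60)&r,.065,4);blobs(img,K,R,o,(hsv[...,0]<40)&r,.019,60)
E
```

```text
rims z30
  px [261.9 385.8] xy mm 577.4 -10.6 axes 42.9 43.8
  px [344.2 365.3] xy mm 577.7 72.5 axes 58.8 59.9
  px [261.9 385.8] xy mm 577.4 -10.6 axes 44.7 45.9
  px [344.2 365.3] xy mm 577.7 72.5 axes 60.5 61.9
  px [622.5 341.1] xy mm 625.0 330.3 axes 14.5 72.2
  px [597.4 290.7] xy mm 567.4 313.6 axes 14.6 32.7
bore z65
  px [345.2 212.8] xy mm 426.1 114.4 axes 8.9 9.3
collar z19
  px [385.9 252.9] xy mm 482.1 141.5 axes 15.8 35.2
  px [297.8 245.6] xy mm 455.2 64.1 axes 18.5 38.7
  px [345.1 213. ] xy mm 436.1 113.5 axes 12.3 12.7
  px [343.3 202.9] xy mm 427.1 114.2 axes 35.8 41.7
  px [391.7 165.4] xy mm 404.6 162.9 axes 16.3 39.9
  px [307.3 159.3] xy mm 382.0 92.5 axes 20.5 45.4
[170  23  33] [  0   7 109] [ 11  34 201] [140  22  35] [ 19 184 148]
top rims
  px [349.  181.1] xy mm 580.2 -81.3 axes 28.9 29.9
  px [316.9 181.5] xy mm 580.6 -13.3 axes 44.8 45.5
top brass
  px [259.5 256.5] xy mm 425.8 109.5 axes 61.8 67.4
```

```bash
python3 -m handwheel '{"fingers":[-1,-1,-1,-1,-1],"linear":[[0,7,17],[40,0,0],[40,0,0],[20,0,0],[0,0,0]],"dr":[[0,-0.4,0],[0,0,0],[0,0,0],[0,0,0],[0,0,0]]}'
python3 - <<'E'
from m import *
img,K,R,o,s=grab("wrist");hsv=cv2.cvtColor(img,cv2.COLOR_RGB2HSV)
print(s["tcp_pos"],rot(s).round(4))
p=proj(K,R,o,[.4264,.1140,.065])[0];print(p)
u,v=p.astype(int);sub=np.zeros(img.shape[:2],bool);sub[max(0,v-30):v+30,u-30:u+30]=1
blobs(img,K,R,o,(hsv[...,2]<60)&sub,.065,20)
cv2.imwrite("pics/w2.png",img[:,:,::-1])
E
```

```text
t: 2.1
tcp_pos: [0.4224, 0.1259, 0.1248]
tcp_rot: [0.565, -0.426, 0.562, 0.428]
force: [0.7, -0.4, 0.3]
gripper_width: 0.0855
[0.42241153 0.12592809 0.12481305] [[ 1.600e-03 -9.629e-01  2.697e-01]
 [ 4.800e-03  2.697e-01  9.629e-01]
 [-1.000e+00 -3.000e-04  5.000e-03]]
[302.13904646 276.70736073]
  px [302.8 276. ] xy mm 426.1 114.4 axes 10.0 10.1
```

View pics/w2.png

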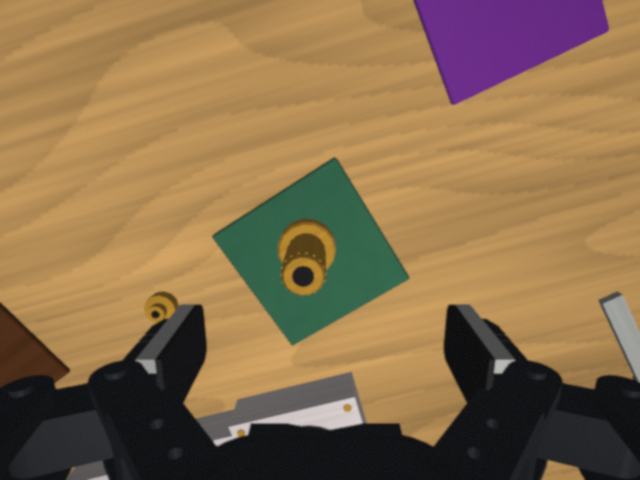

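The bore is at (303,276), giving the same bush position, (426.1, 114.4) mm. I'll correct sideways and come down partway.

```bash
python3 -m handwheel '{"fingers":[-1,-1,-1,-1],"linear":[[0,-6.7,-10],[0,0,0],[25,0,0],[0,0,0]],"dr":[[0,0.3,0],[0,0,0],[0,0,0],[0,0,0]]}'
python3 - <<'E'
from h import *
s=sense();R=rot(s);print(s["tcp_pos"],R[:,0].round(4),R.T@(np.array([.4263,.1142,.027])-s["tcp_pos"])*1e3)
E
```

```text
t: 2.55
tcp_pos: [0.4309, 0.1154, 0.1072]
tcp_rot: [0.566, -0.43, 0.56, 0.426]
force: [-0.8, -0.3, -0.5]
gripper_width: 0.0855
[0.43091342 0.1154325  0.10719449] [ 0.0107  0.001  -0.9999] [80.13915982  4.92324128 -2.72672105]
```

```bash
for i in 1 2 3; do python3 -m handwheel '{"fingers":[-1],"linear":[[0,0,0]],"dr":[[0,0,0]]}' >/dev/null
python3 - <<'E'
from h import *
s=sense();R=rot(s);print(s["tcp_pos"].round(4),R[:,0].round(4),(R.T@(np.array([.4263,.1142,.027])-s["tcp_pos"])*1e3).round(1),abs(s["qvel"]).max().round(4))
E
done
```

```text
[0.4321 0.1155 0.109 ] [ 0.013   0.0013 -0.9999] [82.   6.2 -3.1] 0.014
[0.4327 0.1155 0.1103] [ 0.0141  0.0015 -0.9999] [83.2  6.9 -3.4] 0.025
[0.4335 0.1156 0.1117] [ 0.016   0.0019 -0.9999] [84.5  7.8 -3.7] 0.0116
```

Hold rows creep about 1.4 mm up, 0.7 mm in +x and 0.09° of tilt each, so I'll add that to every row.

```bash
python3 -m handwheel '{"fingers":[-1,-1,-1,-1],"linear":[[1.4,8.5,-3.7],[20,0.7,0],[20,0.7,0],[1.4,0.7,0]],"dr":[[0,0,1.0],[0,0,0.1],[0,0,0.1],[0,0,0.1]]}' >/dev/null
cat > g.py <<'E'
from h import *
import sys
t=np.array([float(a) for a in sys.argv[1:4]])/1e3
s=sense();R=rot(s);print("t",round(s["t"],2),"tcp",(s["tcp_pos"]*1e3).round(1),"toolx",R[:,0].round(4),"go",(R.T@(t-s["tcp_pos"])*1e3).round(1),"tilt ry,rz",np.degrees([R[:,2]@[0,0,1], -R[:,1]@[0,0,1]]).round(2),"F",s["force"].round(1),"w",s["gripper_width"].round(4),"yaw",np.degrees(np.arctan2(R[1,2],R[0,2])).round(1))
E
python3 g.py 426.3 114.2 27
```

```text
Traceback (most recent call last):
  File "g.py", line 4, in <module>
    s=sense();R=rot(s);print("t",round(s["t"],2),"tcp",(s["tcp_pos"]*1e3).round(1),"toolx",R[:,0].round(4),"go",(R.T@(t-s["tcp_pos"])*1e3).round(1),"tilt ry,rz",np.degrees([R[:,2]@[0,0,1], -R[:,1]@[0,0,1]]).round(2),"F",s["force"].round(1),"w",s["gripper_width"].round(4),"yaw",np.degrees(np.arctan2(R[1,2],R[0,2])).round(1))
                                                                                                                                                                                                                                                    ^^^^^^^^^^^^^^^^^^^^^^^^
AttributeError: 'float' object has no attribute 'round'
```

```bash
sed -i 's/s\["gripper_width"\].round(4)/round(s["gripper_width"],4)/' g.py; python3 g.py 426.3 114.2 27
```

```text
t 3.25 tcp [422.7 115.3  70.9] toolx [-0.0039  0.0097 -0.9999] go [43.9 -4.  -0.4] tilt ry,rz [ 0.47 -0.36] F [ 0.2  0.4 -0.6] w 0.0852 yaw 74.5
```

```bash
python3 -m handwheel '{"fingers":[-1,-1],"linear":[[1.4,-2.5,-0.4],[20,0.7,0]],"dr":[[0,0.4,-0.2],[0,0,0.1]]}' >/dev/null; python3 g.py 426.3 114.2 27
```

```text
t 3.45 tcp [426.8 114.6  52.8] toolx [ 6.0e-04  2.6e-03 -1.0e+00] go [25.8  0.3 -0.6] tilt ry,rz [ 0.15 -0.01] F [0.1 0.2 0.9] w 0.0855 yaw 74.5
```

```bash
python3 -m handwheel '{"fingers":[-1,-1,-1],"linear":[[14,0.7,-0.4],[13,0.7,0],[1.4,0.7,0]],"dr":[[0,0.1,0.1],[0,0,0.1],[0,0,0.1]]}' >/dev/null; python3 g.py 426.3 114.2 27
```

```text
t 3.75 tcp [424.3 114.7  23. ] toolx [-0.0062  0.0017 -1.    ] go [-4.  -2.1  0. ] tilt ry,rz [-0.   -0.37] F [-0.5  0.3 -0.2] w 0.0854 yaw 74.5
```

```bash
python3 -m handwheel '{"fingers":[-1,-1,-1],"linear":[[-3,-2,0],[1,0.4,0],[1.2,0.6,0]],"dr":[[0,0,-0.3],[0,0,0],[0,0,0.1]]}' >/dev/null; python3 g.py 426.3 114.2 27; python3 -m handwheel '{"fingers":[1,1,1,1],"linear":[[1.2,0.5,0],[1.2,0.5,0],[1.2,0.5,0],[1.2,0.5,0]],"dr":[[0,0,0.08],[0,0,0.08],[0,0,0.08],[0,0,0.08]]}' 40 >/dev/null; python3 g.py 426.3 114.2 27
```

```text
t 4.05 tcp [426.2 114.5  25. ] toolx [-1.7e-03  7.0e-04 -1.0e+00] go [-2.  -0.2 -0.3] tilt ry,rz [ 0.01 -0.1 ] F [-0.1  0.8  0.8] w 0.0852 yaw 74.5
t 4.45 tcp [425.2 115.3  21.1] toolx [-0.0051  0.0027 -1.    ] go [-5.9 -1.4 -0.8] tilt ry,rz [ 0.07 -0.32] F [0.1 0.1 0.2] w 0.0285 yaw 74.5
```

```bash
python3 -m handwheel '{"fingers":[0.3,0.3,1,1,1],"linear":[[-5,-1.2,-0.6],[0.5,0,0],[0.5,0.2,0],[0.5,0.2,0],[0.5,0.2,0]],"dr":[[0,0,-0.3],[0,0,0],[0,0,0.04],[0,0,0.04],[0,0,0.04]]}' 40 >/dev/null; python3 g.py 426.3 114.2 27
```

```text
t 4.95 tcp [426.2 114.4  25.4] toolx [-0.001   0.0015 -1.    ] go [-1.6 -0.1 -0.1] tilt ry,rz [ 0.07 -0.08] F [-3.3 -1.2  8.2] w 0.0232 yaw 74.5
```

```bash
python3 -m handwheel '{"fingers":[1,1,1,1,1,1,1,1,1,1],"linear":[[-20,0,0],[-40,0,0],[-40,0,0],[-20,-27,-26],[-20,-27,-26],[0,-27,-26],[0,-27,-26],[0,-20,-20],[0.5,0,0],[0.5,0,0]],"dr":[[0,0,0],[0,0,0],[0,0,0],[0,0,0],[0,0,0],[0,0,0],[0,0,0],[0,0,0],[0,0,0],[0,0,0]]}' 60 >/dev/null; python3 g.py 579 -80 51
python3 - <<'E'
from m import *
img,K,R,o,s=grab("wrist");hsv=cv2.cvtColor(img,cv2.COLOR_RGB2HSV)
print(proj(K,R,o,[[.579,-.08,.03],[.579,-.012,.03],[.579,.072,.03]]))
m=(hsv[...,1]<50)&(hsv[...,2]>120)
blobs(img,K,R,o,m,.03,300)
cv2.imwrite("pics/w3.png",img[:,:,::-1])
E
```

```text
t 5.95 tcp [517.  -45.3 166. ] toolx [-6.3e-03  2.0e-04 -1.0e+00] go [114.6 -69.7 -16.9] tilt ry,rz [-0.08 -0.35] F [ 0.   0.2 -2.1] w 0.0226 yaw 74.6
[[300.65599671 317.72126459]
 [387.89675152 295.90071715]
 [499.698103   267.93710428]]
  px [267.7 286.2] xy mm 548.9 -96.2 axes 17.2 31.6
  px [497.4 265.9] xy mm 577.7 70.4 axes 58.6 60.3
  px [ 24.2 238.5] xy mm 467.5 -253.8 axes 42.9 53.9
  px [501.5 201. ] xy mm 529.8 86.0 axes 5.9 66.6
```

View pics/w3.png

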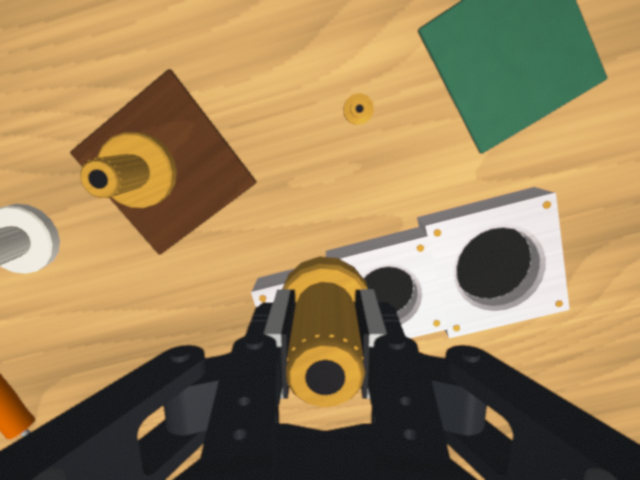

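The bush is held upright at about (325,330). The large hole is at (497,266) → (577.7, 70.4), which puts the small one near (579, -81.4). Moving over it.

```bash
python3 g.py 579 -81.4 75; python3 -m handwheel '{"fingers":[1,1,1,1,1,1],"linear":[[0,-30,-9],[20,-30,-9],[35,-8,0],[25,0,0],[0,0,0],[0.5,0.3,0]],"dr":[[0,0,-0.3],[0,0,0],[0,0,0],[0,0,0],[0,0,0],[0,0,0]]}' >/dev/null; python3 g.py 579 -81.4 58
```

```text
t 6.0 tcp [516.8 -45.1 165.9] toolx [-0.0065  0.     -1.    ] go [ 90.5 -70.1 -18.5] tilt ry,rz [-0.1  -0.36] F [ 0.6 -0.3 -0.2] w 0.0223 yaw 74.7
t 6.6 tcp [577.3 -74.6  82.9] toolx [-2.1e-03  2.0e-04 -1.0e+00] go [24.9 -3.5 -6.1] tilt ry,rz [-0.02 -0.12] F [-0.5  0.1 -0.3] w 0.0226 yaw 75.1
```

```bash
python3 -m handwheel '{"fingers":[1,1,1],"linear":[[10,-3.5,-6.1],[11,0.4,0],[0.5,0.4,0]],"dr":[[0,0,0],[0,0,0],[0,0,0]]}' >/dev/null; python3 g.py 579 -81.4 50
```

```text
t 6.9 tcp [579.7 -80.7  63.4] toolx [ 2.2e-03 -7.0e-04 -1.0e+00] go [13.4  0.5 -0.8] tilt ry,rz [-0.    0.13] F [-0.4  1.2 -2. ] w 0.0227 yaw 75.2
```

```bash
for i in 1 2 3; do python3 -m handwheel '{"fingers":[1],"linear":[[5,0.4,-0.2]],"dr":[[0,0,0.08]]}' >/dev/null; python3 g.py 579 -81.4 50;done
```

```text
t 7.0 tcp [580.1 -81.1  59.5] toolx [ 3.e-03 -8.e-04 -1.e+00] go [ 9.5  1.  -0.6] tilt ry,rz [0.   0.18] F [-0.1 -0.  -0.4] w 0.0229 yaw 75.2
t 7.1 tcp [579.8 -81.2  54.5] toolx [ 2.e-03 -5.e-04 -1.e+00] go [ 4.5  0.7 -0.4] tilt ry,rz [0.   0.12] F [-0.   0.6 -2.3] w 0.0229 yaw 75.2
t 7.2 tcp [579.9 -81.5  50.1] toolx [ 1.7e-03 -4.0e-04 -1.0e+00] go [ 0.1  0.8 -0.1] tilt ry,rz [0.01 0.1 ] F [-14.9   3.3  52.2] w 0.0229 yaw 75.2
```

```bash
for i in 1 2 3; do python3 -m handwheel '{"fingers":[1],"linear":[[1,0.3,0]],"dr":[[0,0,0.05]]}' >/dev/null; python3 g.py 579 -81.4 50;done
```

```text
t 7.3 tcp [580.3 -81.6  50.4] toolx [ 2.3e-03 -5.0e-04 -1.0e+00] go [ 0.4  1.3 -0.1] tilt ry,rz [0.01 0.13] F [-4.6  2.3 11.9] w 0.0226 yaw 75.2
t 7.4 tcp [580.5 -81.7  50.4] toolx [ 2.2e-03 -4.0e-04 -1.0e+00] go [ 0.4  1.5 -0.1] tilt ry,rz [0.01 0.13] F [-3.6 -0.2  5.3] w 0.0226 yaw 75.2
t 7.5 tcp [580.6 -81.6  50.4] toolx [ 2.e-03 -3.e-04 -1.e+00] go [ 0.4  1.6 -0.2] tilt ry,rz [0.01 0.12] F [-4.4  0.7  7.6] w 0.0226 yaw 75.2
```

Set down with 5–50 N for 0.4 s. Next is the middle hole.

```bash
python3 -m handwheel '{"fingers":[1,1,1,1,1],"linear":[[-12,0,0],[-4,9,32],[0,9,30],[0.5,0,0],[0.5,0.3,0]],"dr":[[0,0,0],[0,0,0],[0,0,0],[0,0,0],[0,0,0]]}' >/dev/null; python3 g.py 579 -13.4 55
```

```text
t 8.0 tcp [580.4 -16.2  69.3] toolx [ 5.6e-03 -9.0e-04 -1.0e+00] go [14.3  2.1  2.4] tilt ry,rz [0.04 0.32] F [ 0.2 -0.1 -0.7] w 0.0227 yaw 75.1
```

```bash
python3 -m handwheel '{"fingers":[1,1,1],"linear":[[5,1.8,2],[5,0.3,0],[3,0.3,0]],"dr":[[0,0,0.3],[0,0,0],[0,0,0]]}' >/dev/null; python3 g.py 579 -13.4 35;  for i in 1 2 3; do python3 -m handwheel '{"fingers":[1],"linear":[[4,0.3,0]],"dr":[[0,0,0.05]]}' >/dev/null; python3 g.py 579 -13.4 35;done
```

```text
t 8.3 tcp [579.1 -15.2  56.2] toolx [ 0.0014 -0.     -1.    ] go [21.2  0.6  1.7] tilt ry,rz [0.02 0.08] F [-0.   1.7 -1.8] w 0.0229 yaw 75.0
t 8.4 tcp [578.7 -15.7  51.6] toolx [ 2.e-04  2.e-04 -1.e+00] go [16.6  0.3  2.3] tilt ry,rz [0.01 0.01] F [ 0.6 -0.3 -1.3] w 0.0227 yaw 75.0
t 8.5 tcp [578.1 -16.   46.9] toolx [-1.3e-03  4.0e-04 -1.0e+00] go [11.9 -0.2  2.8] tilt ry,rz [ 0.   -0.08] F [ 0.4  0.9 -1.8] w 0.023 yaw 74.9
t 8.6 tcp [577.6 -16.3  42.4] toolx [-2.6e-03  6.0e-04 -1.0e+00] go [ 7.4 -0.6  3.1] tilt ry,rz [-0.   -0.16] F [-0.2 -0.5 -0.7] w 0.0229 yaw 74.9
```

It has entered the hole with no contact. Lowering to the floor, with TCP at about 34.4.

```bash
for i in 1 2 3; do python3 -m handwheel '{"fingers":[1],"linear":[[2.2,-0.2,0.9]],"dr":[[0,0,0]]}' >/dev/null; python3 g.py 579 -13.4 34.4;done
```

```text
t 8.7 tcp [577.6 -15.6  39.4] toolx [-3.6e-03  7.0e-04 -1.0e+00] go [ 5.  -0.8  2.5] tilt ry,rz [-0.01 -0.21] F [ 1.1 -1.4 -1.9] w 0.0228 yaw 74.9
t 8.8 tcp [578.  -14.8  36.9] toolx [-3.7e-03  8.0e-04 -1.0e+00] go [ 2.5 -0.6  1.6] tilt ry,rz [-0.01 -0.22] F [ 0.5 -0.  -0.8] w 0.0229 yaw 74.9
t 8.9 tcp [578.4 -13.9  34.5] toolx [-3.9e-03  7.0e-04 -1.0e+00] go [ 0.1 -0.4  0.7] tilt ry,rz [-0.02 -0.23] F [-6.1 -3.6 24.7] w 0.0224 yaw 74.9
```

Floor contact, fully home. I'll release while holding position, then rise straight up.

```bash
python3 -m handwheel '{"fingers":[1,0.3,0,-0.5],"linear":[[0.3,0.2,0],[0.3,0.2,0],[0,0.2,0],[0,0.2,0]],"dr":[[0,0,0],[0,0,0],[0,0,0],[0,0,0]]}' >/dev/null; python3 g.py 579 -13.4 34.4
python3 -m handwheel '{"fingers":[-1,-1,-1],"linear":[[0,0.2,0],[0,0.2,0],[0,0.2,0]],"dr":[[0,0,0],[0,0,0],[0,0,0]]}' >/dev/null; python3 g.py 579 -13.4 34.4
```

```text
t 9.3 tcp [578.8 -13.5  34.8] toolx [-1.7e-03  4.0e-04 -1.0e+00] go [ 0.4 -0.2  0.2] tilt ry,rz [-0.  -0.1] F [ 0.6  1.  -0.2] w 0.0558 yaw 74.9
t 9.6 tcp [578.3 -13.3  35. ] toolx [-1.3e-03  4.0e-04 -1.0e+00] go [ 0.6 -0.7  0.1] tilt ry,rz [ 0.   -0.08] F [-0.4  0.9 -0.6] w 0.0853 yaw 74.9
```

```bash
python3 -m handwheel '{"fingers":[-1,-1,-1,-1,-1,-1,-1,-1,-1],"linear":[[-12,0,0],[-25,0,0],[-40,0,0],[-40,0,0],[-20,30,5],[0,40,8],[0,20,4],[0,0,0],[0,0,0]],"dr":[[0,0,0],[0,0,0],[0,0,0],[0,0,0],[0,0,0],[0,0,0],[0,0,0],[0,0,0],[0,0,0]]}' >/dev/null; python3 g.py 579 -13.4 34.4
python3 - <<'E'
from m import *
img,K,R,o,s=grab("wrist");hsv=cv2.cvtColor(img,cv2.COLOR_RGB2HSV)
p=proj(K,R,o,[.5785,-.0135,.074])[0];u,v=p.astype(int);print(p)
sub=np.zeros(img.shape[:2],bool);sub[max(0,v-12):v+12,max(0,u-12):u+12]=1
print("bore z74");blobs(img,K,R,o,(hsv[...,2]<60)&sub,.074,20)
print("rims");blobs(img,K,R,o,(hsv[...,1]<50)&(hsv[...,2]>120),.03,300)
cv2.imwrite("pics/w4.png",img[:,:,::-1])
t=capture("top")["img"];s2=capture("scene")["img"]
cv2.imwrite("pics/fin.png",np.hstack([cv2.resize(t[150:285,220:420],(400,270)),cv2.resize(s2[190:330,180:420],(400,233+37))])[:,:,::-1])
E
```

```text
t 10.5 tcp [494.8  27.4 185.9] toolx [ 5.4e-03  6.0e-04 -1.0e+00] go [151.9 -91.1 -17.7] tilt ry,rz [0.11 0.29] F [-0.4  0.2  0.4] w 0.0853 yaw 74.9
[297.96141627 359.26958712]
bore z74
  px [299.4 359.9] xy mm 579.2 -12.6 axes 9.1 9.5
rims
  px [226.  346.2] xy mm 577.6 -78.5 axes 28.6 29.6
  px [402.2 302.9] xy mm 578.0 71.5 axes 60.5 61.4
```

View pics/w4.png

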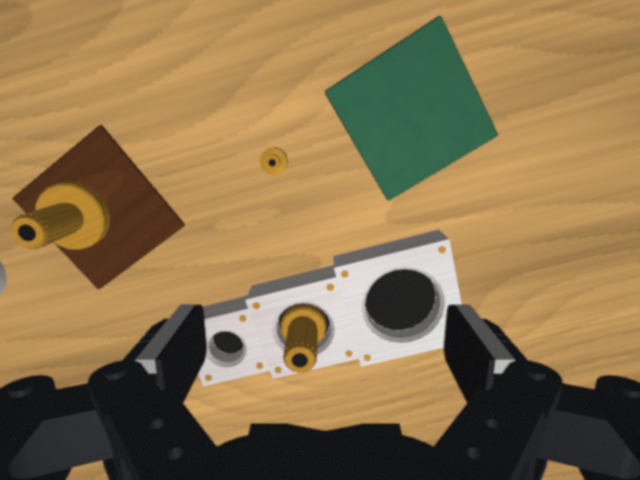

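View pics/fin.png

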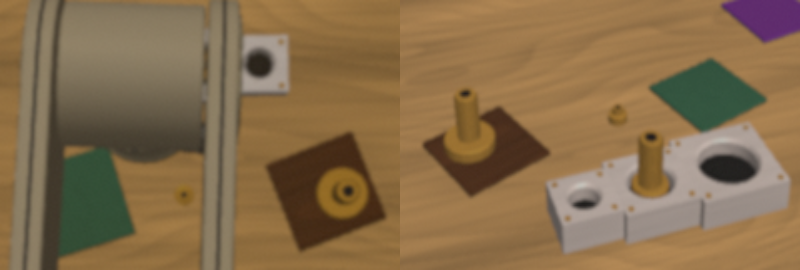

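The wrist view shows the bush upright in the middle hole, with its bore at (299,360). The scene crop shows its collar sunk in the hole at (650,180), and the large bush is still on the board. The gripper is clear, so I'm handing in.

```bash
python3 -c "
from workcell import sign_off;print(sign_off())"
```

```text
the job is handed in; nothing more can be done
None
```

The bush on the mat was the smaller one. It now stands upright and released at the bottom of the middle hole, and the job is handed in at about 10.7 s of the 48 s allowed; no verdict was reported.

- **Smallest hole:** I set the bush down there first. It rested on the top face for about 0.4 s, with 5–12 N of contact after a brief 52 N at touch-down.
- **Middle hole:** It went in freely and touched the floor at the expected height (TCP at 34.5 mm). I let go there and backed the gripper well clear.
- **Last checks:** The final wrist view puts the bush axis at (579.2, -12.6) mm, about 1 mm from the hole centre I used (579, -13.4). The larger bush still stands on its dark board and was never touched. I judged its position by eye and did not re-measure it.
- **Disagreements:** The top and wrist cameras differed by 2–3 mm on the hole positions, so I used values between them. The arm also crept about 1 mm per row while holding, and I corrected for that as I went.

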